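Lay out glued screwdrivers to cure and start the timer

TASK

The two screwdrivers have freshly glued handles and must lie flat while the glue sets: set them (do not drop them) on the wooden curing board, one down in each groove, whole on the board and both blades pointing to the end with the round hanging tab. Then start the small loose timer: push it back against the square chrome lamp base so that it cannot slide, and press its button fully in for a moment. Leave the glass prism and the white spool holder where they stand.

Things in the scene. Friction and masses are not known exactly. Their poses are not given: they have to be found in the camera images.
- long_driver: the longer screwdriver lying on the cart top, 190 mm long over all: black handle 90 long and 22 x 22 mm square in section with rounded edges, then a steel shaft of 6 mm diameter (100 mm with its flat blade). Origin under its mid-length at the level of the handle's underside; x points to the blade, z up. The handle runs from x = -95 to x = -5 mm; it balances at about x = -25 mm. It rests on the handle, the shaft 8 mm clear of the surface. About 60 g
- long_driver_handle (a point): centre of the longer screwdriver's handle, 11 mm above its underside
- long_driver_tip (a point): end of the longer screwdriver's blade, on the shaft axis
- short_driver: the shorter screwdriver lying on the cart top, 165 mm long over all: black handle 90 long and 22 x 22 mm square in section with rounded edges, then a steel shaft of 6 mm diameter (75 mm with its flat blade). Origin under its mid-length at the level of the handle's underside; x points to the blade, z up. The handle runs from x = -82.5 to x = 7.5 mm; it balances at about x = -12.5 mm. It rests on the handle, the shaft 8 mm clear of the surface. About 60 g
- short_driver_handle (a point): centre of the shorter screwdriver's handle, 11 mm above its underside
- short_driver_tip (a point): end of the shorter screwdriver's blade, on the shaft axis
- board: fixed wooden curing board, 240 x 150 mm, 9 mm high, lying on the cart top. Origin at the centre of its underside; x points to the end with the round hanging tab (a flat disc 6 mm thick that stands 44 mm out of that end), z up. Two straight grooves run along x, centred at y = +35 and y = -35 mm, each 36 mm wide, 220 mm long, closed at both ends and 5 mm deep: floor at z = 4 mm, ridges beside them at z = 9 mm
- timer: loose white timer, a block 50 deep (x) x 70 wide (y) x 45 mm high with a dark display on top, about 130 g; it slides when pushed. Origin at the centre of its underside; x points from its button face towards its back, z up. Its back faces the lamp base at the start, 15 to 45 mm from it
- start_button_top (a point): centre of the outer face of the timer's round push button (22 mm diameter, on the face away from the lamp, axis level, 22 mm above the cart top)
- start_button (a joint): travel of the timer's button in m, 0 when out, 0.005 fully in (about 4 N); springs back; pressed along the timer's x
- lamp: fixed desk lamp: square chrome base 120 x 120 mm, 35 mm high, origin at the centre of its underside; its flat front face (60 mm from the origin towards -x) faces the timer. A slim stem 35 mm behind the origin rises to 0.18 m and carries a small bar-shaped head that reaches back to x = 140 mm at 0.23 m
- prism: bystander: small loose glass prism, triangular, 45 mm tall, standing upright; origin at the centre of its underside
- spool_holder: bystander: loose white plastic spool holder, base 70 x 130 mm, two 70 mm high posts with grey spools; origin at the centre of its underside
Things that resemble listed ones, but are neither listed nor needed, are in the scene too. Leave any pink look-alike of the timer alone.

How it is judged:
By the outcome, as a careful person would: the job done as asked, in the order asked, and still so for the second after the job is handed in, with the robot touching nothing.
It also fails if it takes over 69 s, if anything falls off the work surface, if the arm or the gripper's body presses on something with over 40 N, if the wrist force passes 120 N, or if a joint passes its speed limit or range.

ROBOT

A 6-joint arm with a two-finger parallel gripper is mounted at the origin on the work surface. World frame = base frame: x ahead of the robot, y to its left, z up, the work surface at z = 0. Lengths are in m, angles in rad, forces in N, time in s.
With the tool pointing down it reaches from about 0.375 to 0.9 m from the base axis. Payload 3.1 kg.
Tool frame: the origin (TCP) lies on the centre line of the jaws, within the pads' length; the fingertips stand robot.tip_reach ahead of it and the grasp point (between the pads) lies 8 mm behind it (robot.tip_reach is the distance from the TCP to the fingertips, in m); z points along the fingers, y is the line along which they close (so a half turn about z gives the same grasp; the last joint's range is limited). The gripper opens to 87 mm and grips with 3 to 60 N. Pads are 19 mm wide; open, the fingers measure 117 mm over their backs; the gripper's body (75 mm by 190 mm) begins 51 mm behind the grasp point.
Start: joints at [-1.347, 0.527, 1.433, -0, 1.181, -0.178], TCP at [0.244, -0.575, 0.234] pointing down, gripper open.
Joint ranges: [-3.08, 3.08], [-0.75, 2.2], [0.22, 2.44], [-1.43, 4.57], [0, 2.65], [-2.85, 2.85]. Speed limits (rad/s): [2.79, 2.79, 3.14, 3.14, 3.14, 3.14].

INTERFACE

Orientations are given as a unit quaternion [x, y, z, w].
In Python, from rig import robot gives the robot as it stands.
- The arm moves only by the tool jog_arm, never from a script. Its argument "motion" is one flat list of numbers, 7 for each row, row after row: the shift along the tool's x, y, z scaled (see below), then the turn, a rotation vector about the tool's x, y, z scaled (see below), then the gripper's target within -1 to 1 (shut at 1, half-way at 0, fully open at -1). In form: [x, y, z, rx, ry, rz, hand, x, y, z, rx, ry, rz, hand, ...]. A call has 1 to 12 rows; each row shifts and turns the commanded pose from where the row before left it, along the tool's axes as they then stand; what a row does not reach is not made up. The controller multiplies each number of a shift by 4 cm and each number of a turn by 4 degrees. A row lasts 1/8 s, in which the tool goes at most 62.5 mm and 10.7 degrees, less where a joint would pass 70% of its speed; a pose out of reach is approached as far as the arm can. A call with a number of a shift or a turn outside -1 to 1 is refused whole. A call with a gripper value outside its range is refused whole. The fingers move at their own pace and stop on an object; "grip_force" is the grip in N (left out, the last holds). Time passes only in rows, so rows that do not move let the fingers close. It gives the time, the measured TCP pose, the force, the opening and the grip force at its end, in the units of the state.
- robot.get_obs(): the state, without advancing time (a new reading comes with each control period).
- robot.camera(name): name is "scene" or "top" or "wrist"; returns the picture (384x512x3 uint8, blue, green, red); there is no depth.
- robot.calibration(name): a dict with "fx", "fy", "cx", "cy" (pixels), "R" (3x3) and "t" (3): a world point X has camera coordinates R X + t; the wrist camera has in their place "T_tool_cam" (4x4, takes a point from camera to tool coordinates, whose origin is the TCP and whose axes are the flange's). Camera axes: x right, y down, z forward; pixel columns grow to the right and rows downward; lengths in m; the calibration is good to about 2 mm. The wrist camera is an equidistant fisheye: a pixel r from the principal point sees the ray r / f radians off the axis. A picture is of the moment at which its call begins: read the wrist's pose just before it. calibration takes no time and is no camera call.
- robot.hand_in(): hands the job in; it is judged then, once.
The state is a dict: "time": time; "q": joint angles; "joint_velocities": joint speeds; "joint_torque": joint torques, N m; "position": TCP position; "tool_rot": TCP orientation; "ft_force": force on the tool from outside, world axes, zero at the start; "moment": the same for the moment, N m; "grip_width": finger opening in m; "grip_force": force on a finger pad.
Only numpy, scipy, OpenCV 4.12 (cv2) and the standard library are available. Lean on these libraries where they do the work, as an engineer would, in place of code of your own. Each camera call takes 0.05 s, during which the arm holds its last target. There are 200 camera calls.

## Working session

There is one attempt and no reset: what is moved stays moved. The work goes in short steps, Python scripts to look and compute and a tool call to move; the robot and the scene stay as the last step left them, time stands still between calls to the robot, and variables do not carry over. Pictures are saved under pics/ and viewed, at most 10 in all, crops included, and the job is handed in when it is done.

Besides the shell and the picture viewer there is one more tool, called after "Emit:" by a JSON object that holds its "name" and its "arguments", one argument or row to a line. jog_arm: Moves the arm, as the interface text tells. Shifts and turns lie within -1 to 1; 1 stands for 4 cm of shift or 4 degrees of turn. Its arguments: {"type":"object","properties":{"motion":{"type":"array","items":{"type":"number"}},"grip_force":{"type":"number"}},"required":["motion"]}

```bash
mkdir -p pics; ls
python3 - <<'E'
from rig import robot
import cv2,numpy as np
o=robot.get_obs();print(o['time'],o['position'],o['tool_rot'],o['grip_width'],robot.tip_reach)
for n in("top","scene"):
    im=robot.camera(n);cv2.imwrite(f"pics/{n}0.png",im);c=robot.calibration(n);print(n,c)
print(robot.calibration("wrist"))
E
```

```text
pics
0.0 [ 0.24428597 -0.57451315  0.23260355] [ 9.79888234e-01  1.99544270e-01 -1.79131963e-05 -1.06405109e-03] 0.08698305401325808 0.011
top {'fx': 426.3769815517984, 'fy': 426.3769815517984, 'cx': 254.72133338883805, 'cy': 185.80710355688768, 'R': array([[-0.00988863, -0.99981741,  0.01635125],
       [-0.99716622,  0.00864022, -0.07473202],
       [ 0.07457709, -0.01704391, -0.99706959]]), 't': array([-0.01242758,  0.58769395,  1.06966147])}
scene {'fx': 368.8522335408716, 'fy': 368.8522335408716, 'cx': 259.9475600771672, 'cy': 193.49259919066898, 'R': array([[-0.35140703,  0.93615816,  0.01100016],
       [ 0.48671405,  0.1927103 , -0.85204001],
       [-0.79976405, -0.29405892, -0.52336108]]), 't': array([ 0.20425968, -0.2510387 ,  1.58225397])}
{'fx': 297.3186396354542, 'fy': 297.3186396354542, 'cx': 254.09455969057584, 'cy': 189.95867337159115, 'T_tool_cam': array([[-7.45811648e-04, -9.67247353e-01, -2.53834594e-01,
         6.91941102e-02],
       [ 9.99999189e-01, -9.83425882e-04,  8.09208215e-04,
        -1.29067384e-05],
       [-1.03233201e-03, -2.53833784e-01,  9.67247303e-01,
        -1.52385024e-01],
       [ 0.00000000e+00,  0.00000000e+00,  0.00000000e+00,
         1.00000000e+00]])}
```

View pics/top0.png

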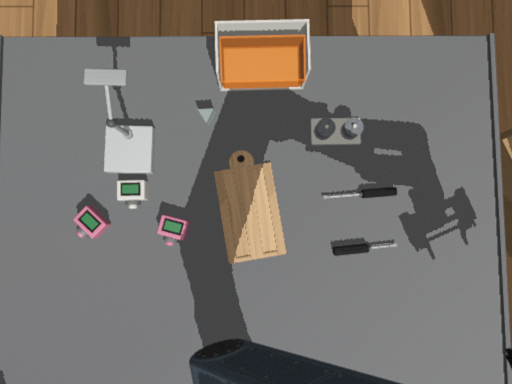

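View pics/scene0.png

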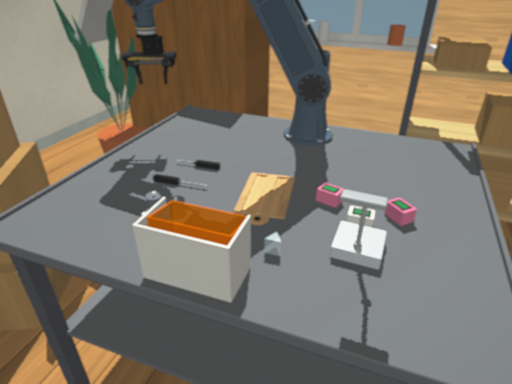

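The top view shows the long driver with its handle at (379,192) and blade at (324,196), and the short driver with its handle at (351,249) and blade at (396,244). The board is at (250,213) with its tab at (241,160), the white timer at (131,190) with its button at (133,205), and the lamp base at (129,149). In the scene view the arm is clear of all of them.

```bash
cat > h.py <<'E'
from rig import robot
import cv2,numpy as np
from scipy.spatial.transform import Rotation as Ro
def cast(n,uv,z,obs=None):
    c=robot.calibration(n);uv=np.atleast_2d(np.asarray(uv,float))
    p=(uv-[c['cx'],c['cy']])/[c['fx'],c['fy']]
    if n=="wrist":
        r=np.linalg.norm(p,axis=1,keepdims=True)+1e-12
        d=np.hstack([np.sin(r)*p/r,np.cos(r)])
        T=c['T_tool_cam'];R=Ro.from_quat(obs['tool_rot']).as_matrix()
        d=d@(R@T[:3,:3]).T;o=R@T[:3,3]+obs['position']
    else:
        d=np.hstack([p,np.ones((len(p),1))])@c['R'];o=-c['R'].T@c['t']
    return o+d*((z-o[2])/d[:,2])[:,None]
def blobs(mask,amin):
    mask=mask.astype(np.uint8)*255
    cs,_=cv2.findContours(mask,cv2.RETR_EXTERNAL,cv2.CHAIN_APPROX_NONE)
    return [c for c in cs if cv2.contourArea(c)>amin]
E
python3 - <<'E'
from h import *
im=cv2.imread("pics/top0.png");hsv=cv2.cvtColor(im,cv2.COLOR_BGR2HSV);H,S,V=[hsv[...,i].astype(int) for i in range(3)]
print("table",im[300,300],"shadow",im[120,270],"handle",im[192,379],im[249,351],"shaft",im[196,340],im[245,385])
def rep(name,m,roi,z,a):
    k=np.zeros_like(m);x0,y0,x1,y1=roi;k[y0:y1,x0:x1]=m[y0:y1,x0:x1]
    for c in blobs(k,a):
        b=cv2.boxPoints(cv2.minAreaRect(c));w=cast("top",b,z)[:,:2]
        print(name,cv2.contourArea(c),np.round(w,4).tolist(),'ctr',np.round(w.mean(0),4))
rep("handle",V<22,(315,175,410,265),.018,40)
for z,r in((.011,(318,185,362,205)),(.011,(368,238,405,255))):rep("shaft",V>90,r,z,8)
rep("board",(S>80)&(H>5)&(H<25)&(V>60),(205,140,295,275),.009,500)
rep("timer",(V>150)&(S<60),(110,176,152,215),.045,20)
rep("display",(H>50)&(H<80)&(S>80),(110,176,152,215),.045,10)
rep("lamp",(V>120)&(S<60),(98,120,160,176),.035,100)
E
```

```text
table [128 125 125] shadow [70 70 69] handle [40 41 44] [41 43 42] shaft [165 166 163] [147 149 146]
shaft 675.0 [[0.5891, -0.1822], [0.5881, -0.2942], [0.5388, -0.2928], [0.5398, -0.1812]] ctr [ 0.5639 -0.2376]
shaft 484.0 [[0.4511, -0.3084], [0.4501, -0.4016], [0.4093, -0.4001], [0.4103, -0.3072]] ctr [ 0.4302 -0.3543]
board 5513.5 [[0.6688, 0.0979], [0.6938, -0.0512], [0.4154, -0.0958], [0.3918, 0.0508]] ctr [5.425e-01 4.000e-04]
timer 26.0 [[0.5432, 0.2956], [0.543, 0.2783], [0.5331, 0.2782], [0.5332, 0.2955]] ctr [0.5381 0.2869]
timer 526.5 [[0.6034, 0.3262], [0.6027, 0.2516], [0.5527, 0.2511], [0.5534, 0.3254]] ctr [0.5781 0.2886]
display 144.0 [[0.5932, 0.3136], [0.5929, 0.2739], [0.5704, 0.2736], [0.5707, 0.3133]] ctr [0.5818 0.2936]
lamp 2861.0 [[0.7579, 0.3795], [0.757, 0.2248], [0.6161, 0.2239], [0.6173, 0.377]] ctr [0.6871 0.3013]
```

Run:
```python
import cv2,numpy as np
im=cv2.imread("pics/top0.png")
a=cv2.resize(im[180:260,310:410],None,fx=5,fy=5,interpolation=cv2.INTER_CUBIC)
b=cv2.resize(im[120:220,90:160],None,fx=4,fy=4,interpolation=cv2.INTER_CUBIC)
print(a.shape,b.shape)
o=np.zeros((400,780,3),np.uint8);o[:,:500]=a;o[:,500:]=b;cv2.imwrite("pics/z1.png",o)
```

```text
(400, 500, 3) (400, 280, 3)
```

View pics/z1.png

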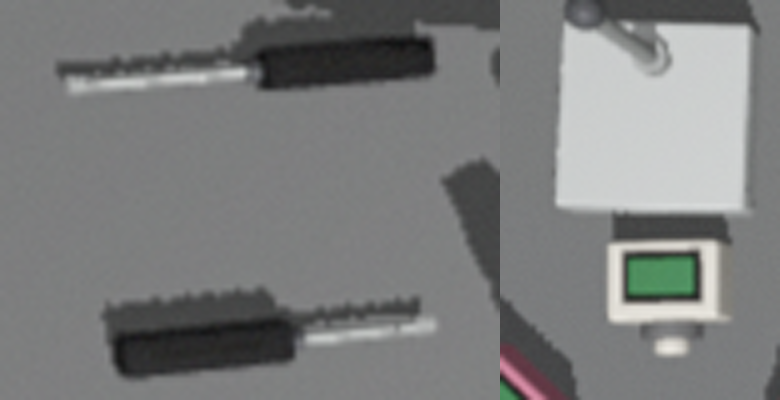

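The crop shows the long driver's handle spanning (259,65)–(434,55) with its tip at (68,87). The short driver's handle spans (117,355)–(293,340) with its tip at (436,324). The timer back is roughly parallel to the lamp front, and its button is at (671,340).

```bash
cat >> h.py <<'E'
def yaw(o):
    R=Ro.from_quat(o['tool_rot']).as_matrix();return np.degrees(np.arctan2(R[1,0],R[0,0]))
def go(xy,z,yw):
    "units: shift in present tool axes first, then turn rz"
    o=robot.get_obs();R=Ro.from_quat(o['tool_rot']).as_matrix()
    d=R.T@(np.r_[xy,z]-o['position'])/.04
    dy=(yw-yaw(o)+180)%360-180
    print("t",round(o['time'],2),"pos",np.round(o['position'],4),"yaw",round(yaw(o),2),"shift units",np.round(d,3),"rz",round(-dy/4,3),"tilt z",np.round(R[:,2],4),'q',np.round(o['q'],2))
E
python3 - <<'E'
from h import *
px=lambda x,y:(310+x/5-.4,180+y/5-.4)
for n,h1,h2,t in(("long",(259,65),(434,55),(68,87)),("short",(293,340),(117,355),(436,324))):
    a=cast("top",px(*h1),.016)[0];b=cast("top",px(*h2),.016)[0];t=cast("top",px(*t),.011)[0]
    d=a-b;e=t-b
    print(n,a[:2],b[:2],t[:2],"handle",np.linalg.norm(d),"all",np.linalg.norm(e),"yaw",np.degrees(np.arctan2(e[1],e[0])),"origin",((t+b)/2)[:2])
im=cv2.imread("pics/top0.png");hsv=cv2.cvtColor(im,cv2.COLOR_BGR2HSV).astype(int);H,S,V=hsv[...,0],hsv[...,1],hsv[...,2]
m=(S>80)&(H>5)&(H<25)&(V>60);m=m.astype(np.uint8)*255;k=np.zeros_like(m);k[140:275,205:295]=m[140:275,205:295]
k=cv2.morphologyEx(k,cv2.MORPH_CLOSE,np.ones((5,5)));k=cv2.morphologyEx(k,cv2.MORPH_OPEN,np.ones((29,29)))
c=blobs(k,500)[0];b=cv2.boxPoints(cv2.minAreaRect(c));w=cast("top",b,.009)[:,:2];print("board",b.tolist(),w,w.mean(0),np.linalg.norm(np.diff(w,axis=0),axis=1))
E
```

```text
long [ 0.56803167 -0.29332204] [ 0.57240087 -0.38438941] [ 0.55779609 -0.19504657] handle 0.09117211488241918 all 0.18997107833836382 yaw 94.41072281997761 origin [ 0.56509848 -0.28971799]
short [ 0.42697608 -0.30675106] [ 0.42037384 -0.21624522] [ 0.43396899 -0.38234609] handle 0.09074632664947901 all 0.1667312970641662 yaw -85.32084317508023 origin [ 0.42717141 -0.29929565]
board [[213.14447021484375, 166.43930053710938], [270.2543029785156, 157.65316772460938], [284.9710693359375, 253.3121337890625], [227.86123657226562, 262.0982666015625]] [[ 0.63988593  0.08934294]
 [ 0.66174747 -0.05931072]
 [ 0.41430766 -0.09395174]
 [ 0.39370881  0.0524485 ]] [ 0.52741247 -0.00286775] [0.15025257 0.24985288 0.14784229]
```

```bash
python3 -c "
from h import *
go([.567,-.3147],.20,94.4)"
```

```text
t 0.1 pos [ 0.2443 -0.5746  0.2327] yaw 23.02 shift units [ 9.965 -2.822  0.826] rz -17.844 tilt z [-4.0e-04  1.9e-03 -1.0e+00] q [-1.35  0.53  1.43  0.    1.18 -0.18]
```

Emit:
{"name": "jog_arm", "arguments": {
  "motion": [0.83, -0.235, 0.07, 0, 0, 0, -1, 0.83, -0.235, 0.07, 0, 0, 0, -1, 0.83, -0.235, 0.07, 0, 0, 0, -1, 0.83, -0.235, 0.07, 0, 0, 0, -1, 0.83, -0.235, 0.07, 0, 0, 0, -1, 0.83, -0.235, 0.07, 0, 0, 0, -1, 0.83, -0.235, 0.07, 0, 0, 0, -1, 0.83, -0.235, 0.07, 0, 0, 0, -1, 0.83, -0.235, 0.07, 0, 0, 0, -1, 0.83, -0.235, 0.07, 0, 0, 0, -1, 0.83, -0.235, 0.07, 0, 0, 0, -1, 0.83, -0.235, 0.07, 0, 0, 0, -1]
}}

```text
time: 1.6
position: [0.5675, -0.3146, 0.1993]
tool_rot: [0.98, 0.2, -0.0, -0.0]
ft_force: [0.3, -0.2, -0.2]
grip_width: 0.0871
grip_force: 0.0
```

Emit:
{"name": "jog_arm", "arguments": {
  "motion": [0, 0, 0, 0, 0, -1, -1, 0, 0, 0, 0, 0, -1, -1, 0, 0, 0, 0, 0, -1, -1, 0, 0, 0, 0, 0, -1, -1, 0, 0, 0, 0, 0, -1, -1, 0, 0, 0, 0, 0, -1, -1, 0, 0, 0, 0, 0, -1, -1, 0, 0, 0, 0, 0, -1, -1, 0, 0, 0, 0, 0, -1, -1, 0, 0, 0, 0, 0, -1, -1, 0, 0, 0, 0, 0, -1, -1, 0, 0, 0, 0, 0, -1, -1]
}}

```text
time: 3.1
position: [0.5667, -0.3153, 0.1993]
tool_rot: [0.813, 0.582, -0.0, -0.001]
ft_force: [0.1, 0.2, 0.2]
grip_width: 0.0871
grip_force: 0.0
```

Emit:
{"name": "jog_arm", "arguments": {
  "motion": [0, 0, 0, 0, 0, -1, -1, 0, 0, 0, 0, 0, -1, -1, 0, 0, 0, 0, 0, -1, -1, 0, 0, 0, 0, 0, -1, -1, 0, 0, 0, 0, 0, -1, -1, 0, 0, 0, 0, 0, -0.84, -1, 0, 0, 0, 0, 0, 0, -1]
}}

```text
time: 3.98
position: [0.5667, -0.3154, 0.1994]
tool_rot: [0.68, 0.733, -0.0, -0.001]
ft_force: [-0.8, 0.0, -0.2]
grip_width: 0.0867
grip_force: 0.0
```

```bash
python3 -c "
from h import *
go([.567,-.3147],.20,94.4)
o=robot.get_obs();im=robot.camera('wrist');cv2.imwrite('pics/w1.png',im);import pickle;pickle.dump(o,open('w1.pkl','wb'))"
```

```text
t 3.98 pos [ 0.5667 -0.3154  0.1994] yaw 94.34 shift units [ 0.016  0.008 -0.014] rz -0.016 tilt z [-8.e-04  7.e-04 -1.e+00] q [-0.68  0.6   1.4   0.    1.14 -0.76]
```

View pics/w1.png

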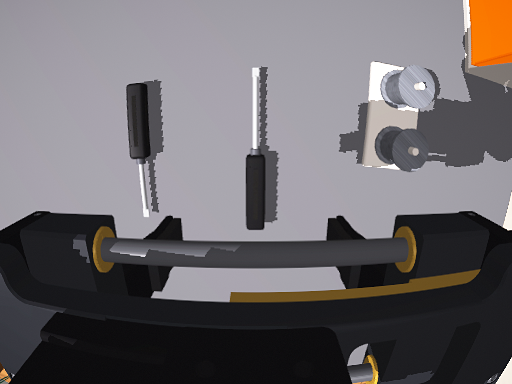

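The wrist view shows both drivers clearly. The long driver's handle is at (256,191) with its tip at (257,69), and the short driver's handle is at (138,120) with its tip at (146,215).

Run:
```python
from h import *
import pickle
o=pickle.load(open('w1.pkl','rb'));im=cv2.imread('pics/w1.png');V=im.max(2).astype(int);S=V-im.min(2)
for n,ro,sh,sg in(("long",(240,145,275,234),(245,60,266,152),1),("short",(120,75,152,162),(134,160,152,222),-1)):
    k=np.zeros(V.shape,bool);x0,y0,x1,y1=ro;k[y0:y1,x0:x1]=V[y0:y1,x0:x1]<62
    c=max(blobs(k,100),key=cv2.contourArea)
    k=np.zeros(V.shape,bool);x0,y0,x1,y1=sh;k[y0:y1,x0:x1]=V[y0:y1,x0:x1]>190
    s=max(blobs(k,20),key=cv2.contourArea)
    w=cast("wrist",c[:,0],.018,o)[:,:2].astype(np.float32)
    ws=cast("wrist",s[:,0],.012,o)[:,:2].astype(np.float32)
    b=cv2.minAreaRect(w);
    allp=np.vstack([w,ws]);vx,vy,_,_=cv2.fitLine(ws,cv2.DIST_L2,0,.01,.01).ravel()
    hc=np.array(b[0]);d=ws.mean(0)-hc;d/=np.linalg.norm(d)
    t=(ws@d).max();h=(w@d)
    print(n,"handle ctr",hc,"size",b[1],"yaw hc->shaft",np.degrees(np.arctan2(d[1],d[0])),"fit",np.degrees(np.arctan2(vy,vx)),"handle len",np.ptp(h),"overall",t-h.min(),"px",c[:,0].min(0),c[:,0].max(0))
go([.567,-.3147],.20,94.4)
```

```text
long handle ctr [ 0.56992525 -0.33669806] size (0.02207934483885765, 0.09212175756692886) yaw hc->shaft 95.15014254519589 fit -86.273026 handle len 0.09203573347845784 overall 0.19035135272519918 px [246 153] [265 229]
short handle ctr [ 0.42622572 -0.26216257] size (0.027050742879509926, 0.09342104196548462) yaw hc->shaft -87.53937383158137 fit -84.16238 handle len 0.09302170554094943 overall 0.16482809540499863 px [127  83] [150 161]
t 4.03 pos [ 0.5668 -0.3154  0.1995] yaw 94.32 shift units [ 0.017  0.007 -0.013] rz -0.02 tilt z [-7.e-04  6.e-04 -1.e+00] q [-0.68  0.6   1.4   0.    1.14 -0.76]
```

Emit:
{"name": "jog_arm", "arguments": {
  "motion": [0.06, 0.03, 0.8, 0, 0, 0, -1, 0, 0, 0.8, 0, 0, 0, -1, 0, 0, 0.8, 0, 0, 0, -1, 0, 0, 0.8, 0, 0, 0, -1, 0, 0, 0.6, 0, 0, 0, -1, 0, 0, 0.4, 0, 0, 0, -1, 0, 0, 0.28, 0, 0, 0, -1, 0, 0, 0, 0, 0, 0, -0.5, 0, 0, 0, 0, 0, 0, 1, 0, 0, 0, 0, 0, 0, 1, 0, 0, 0, 0, 0, 0, 1, 0, 0, 0, 0, 0, 0, 1],
  "grip_force": 15
}}

```text
time: 5.52
position: [0.5682, -0.3132, 0.0211]
tool_rot: [0.68, 0.734, 0.0, 0.0]
ft_force: [0.3, 0.2, -0.5]
grip_width: 0.0449
grip_force: 0.0
```

Emit:
{"name": "jog_arm", "arguments": {
  "motion": [0, 0, 0, 0, 0, 0, 1, 0, 0, 0, 0, 0, 0, 1, 0, 0, 0, 0, 0, 0, 1]
}}

```text
time: 5.9
position: [0.568, -0.3131, 0.0207]
tool_rot: [0.68, 0.734, -0.0, -0.0]
ft_force: [-0.1, -0.2, 0.6]
grip_width: 0.0219
grip_force: 15.0
```

Emit:
{"name": "jog_arm", "arguments": {
  "motion": [0, 0, -0.4, 0, 0, 0, 1, 0, 0, -0.8, 0, 0, 0, 1, 0.4, 0, -0.8, 0, 0, 0, 1, 0.8, -0.1, -0.8, 0, 0, 0, 1, 0.93, -0.15, -0.8, 0, 0, 0, 1, 0.93, -0.16, -0.5, 0, 0, 0, 1, 0.93, -0.16, -0.4, 0, 0, 0, 1, 0.93, -0.16, 0, 0, 0, 0, 1, 0.93, -0.16, 0, 0, 0, 0, 1, 0.93, -0.16, 0, 0, 0, 0, 1, 0.93, -0.16, 0, 0, 0, 0, 1, 0.92, 0, 0, 0, 0, 0, 1]
}}

```text
time: 7.4
position: [0.4927, 0.0286, 0.2018]
tool_rot: [0.68, 0.734, 0.0, 0.0]
ft_force: [-0.2, -0.6, -0.0]
grip_width: 0.0219
grip_force: 15.0
```

Emit:
{"name": "jog_arm", "arguments": {
  "motion": [0, 0, 0, 0, 0, 0.5, 1, 0, 0, 0, 0, 0, 1, 1, 0, 0, 0, 0, 0, 1, 1, 0, 0, 0, 0, 0, 1, 1, 0, 0, 0, 0, 0, 1, 1, 0, 0, 0, 0, 0, 1, 1, 0, 0, 0, 0, 0, 1, 1, 0, 0, 0, 0, 0, 1, 1, 0, 0, 0, 0, 0, 1, 1, 0, 0, 0, 0, 0, 1, 1, 0, 0, 0, 0, 0, 1, 1, 0, 0, 0, 0, 0, 1, 1]
}}

```text
time: 8.9
position: [0.4939, 0.0263, 0.2015]
tool_rot: [0.913, 0.408, 0.0, 0.001]
ft_force: [-0.6, -0.6, -0.6]
grip_width: 0.0218
grip_force: 15.0
```

Emit:
{"name": "jog_arm", "arguments": {
  "motion": [0, 0, 0, 0, 0, 1, 1, 0, 0, 0, 0, 0, 1, 1, 0, 0, 0, 0, 0, 1, 1, 0, 0, 0, 0, 0, 1, 1, 0, 0, 0, 0, 0, 1, 1, 0, 0, 0, 0, 0, 1, 1, 0, 0, 0, 0, 0, 1, 1, 0, 0, 0, 0, 0, 1, 1, 0, 0, 0, 0, 0, 1, 1, 0, 0, 0, 0, 0, 1, 1, 0, 0, 0, 0, 0, 0, 1, 0, 0, 0, 0, 0, 0, 1]
}}

```text
time: 10.4
position: [0.4936, 0.0269, 0.2011]
tool_rot: [0.997, 0.073, 0.0, 0.0]
ft_force: [-0.0, -0.6, -0.4]
grip_width: 0.0222
grip_force: 15.0
```

```bash
python3 -c "
from h import *
go([.493,.0275],.20,8.2)
o=robot.get_obs();im=robot.camera('wrist');cv2.imwrite('pics/w2.png',im);import pickle;pickle.dump(o,open('w2.pkl','wb'))"
```

```text
t 10.4 pos [0.4936 0.0269 0.2011] yaw 8.39 shift units [-0.013 -0.018  0.028] rz 0.048 tilt z [ 7.e-04 -3.e-04 -1.e+00] q [-0.17  0.4   1.79 -0.    0.95  1.25]
```

View pics/w2.png

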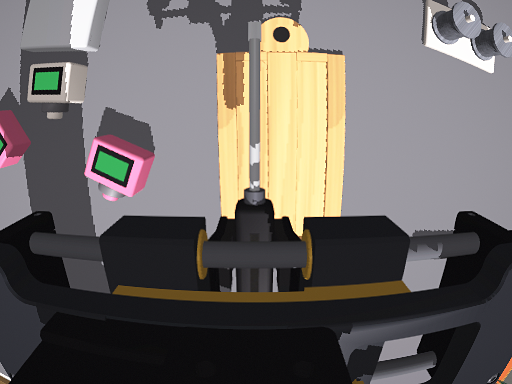

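The wrist view shows the held driver over the left groove, blade towards the tab at (282,34). The board's far corners are at (217,54) and (345,54), with its sides running down to about (220,214) and (345,214). The white timer is at (55,83).

Run:
```python
from h import *
import pickle
o=pickle.load(open('w2.pkl','rb'));im=cv2.imread('pics/w2.png');hsv=cv2.cvtColor(im,cv2.COLOR_BGR2HSV).astype(int);H,S,V=hsv[...,0],hsv[...,1],hsv[...,2]
m=(S>60)&(H>5)&(H<30);L=[];Rr=[];F=[]
for r in range(65,205,5):
    c=np.where(m[r,200:360])[0]+200;L.append((c[0],r));Rr.append((c[-1],r))
for cc in list(range(224,246,3))+list(range(312,342,3)):
    rr=np.where(m[40:80,cc])[0]+40;F.append((cc,rr[0]))
W=lambda p:cast("wrist",p,.009,o)[:,:2].astype(np.float32)
def fl(p):
    w=W(p);vx,vy,x,y=cv2.fitLine(w,cv2.DIST_HUBER,0,.001,.001).ravel();return np.array([vx,vy]),np.array([x,y]),w
l,lp,_=fl(L);r,rp,_=fl(Rr);f,fp,wf=fl(F)
print(L[::7],Rr[::7],F)
for q in(l,r,f):print(np.degrees(np.arctan2(q[1],q[0])))
u=l*np.sign(l[0])+r*np.sign(r[0]);u/=np.linalg.norm(u);n=np.array([-u[1],u[0]])
print("yaw",np.degrees(np.arctan2(u[1],u[0])),"width",(lp-rp)@n)
far=np.median(wf@u);c=n*((lp+rp)@n/2)+u*(far-.12);print("centre",c,"left groove grasp",c+.035*n-.025*u,"right groove ctr",c-.035*n)
# held driver tip
t=cast("wrist",(254.5,23),o['position'][2]-.0207+.011,o)[0];print("tip",t,(t[:2]-o['position'][:2]))
go(c+.035*n-.025*u,.03,np.degrees(np.arctan2(u[1],u[0])))
```

```text
[(np.int64(217), 65), (np.int64(217), 100), (np.int64(218), 135), (np.int64(219), 170)] [(np.int64(344), 65), (np.int64(345), 100), (np.int64(344), 135), (np.int64(343), 170)] [(224, np.int64(53)), (227, np.int64(53)), (230, np.int64(52)), (233, np.int64(52)), (236, np.int64(52)), (239, np.int64(52)), (242, np.int64(52)), (245, np.int64(52)), (312, np.int64(52)), (315, np.int64(52)), (318, np.int64(53)), (321, np.int64(53)), (324, np.int64(53)), (327, np.int64(53)), (330, np.int64(54)), (333, np.int64(54)), (336, np.int64(54)), (339, np.int64(54))]
8.9537525
9.076081
-80.72654
yaw 9.014916 width 0.14912876
centre [ 0.5209785  -0.00274314] left groove grasp [0.4908031  0.02790724] right groove ctr [ 0.52646273 -0.03731081]
tip [0.6126668  0.0440137  0.19141878] [0.11905215 0.0171473 ]
t 10.45 pos [0.4936 0.027  0.201 ] yaw 8.39 shift units [-0.067 -0.034  4.275] rz -0.156 tilt z [ 5.e-04 -2.e-04 -1.e+00] q [-0.17  0.4   1.79 -0.    0.95  1.25]
```

Emit:
{"name": "jog_arm", "arguments": {
  "motion": [-0.067, -0.034, 0.3, 0, 0, -0.156, 1, 0, 0, 0.8, 0, 0, 0, 1, 0, 0, 0.8, 0, 0, 0, 1, 0, 0, 0.8, 0, 0, 0, 1, 0, 0, 0.7, 0, 0, 0, 1, 0, 0, 0.5, 0, 0, 0, 1, 0, 0, 0.2, 0, 0, 0, 1, 0, 0, 0.1, 0, 0, 0, 1, 0, 0, 0.1, 0, 0, 0, 1, 0, 0, 0.05, 0, 0, 0, 1, 0, 0, 0, 0, 0, 0, 1, 0, 0, 0, 0, 0, 0, 1]
}}

```text
time: 11.95
position: [0.4907, 0.0283, 0.0271]
tool_rot: [0.997, 0.079, 0.0, 0.0]
ft_force: [-0.2, 0.1, -0.4]
grip_width: 0.0216
grip_force: 15.0
```

Emit:
{"name": "jog_arm", "arguments": {
  "motion": [0, 0, 0.03, 0, 0, 0, 1, 0, 0, 0.02, 0, 0, 0, 1, 0, 0, 0, 0, 0, 0, 1, 0, 0, 0, 0, 0, 0, 1]
}}

```text
time: 12.45
position: [0.4905, 0.0284, 0.0247]
tool_rot: [0.997, 0.078, -0.0, -0.0]
ft_force: [-0.1, -0.5, -0.2]
grip_width: 0.0218
grip_force: 15.0
```

Emit:
{"name": "jog_arm", "arguments": {
  "motion": [0, 0, 0.02, 0, 0, 0, 1, 0, 0, 0.01, 0, 0, 0, 1, 0, 0, 0, 0, 0, 0, 1]
}}

```text
time: 12.82
position: [0.4905, 0.0284, 0.0246]
tool_rot: [0.997, 0.079, 0.0, 0.0]
ft_force: [-0.7, -0.2, 9.4]
grip_width: 0.0219
grip_force: 15.0
```

Emit:
{"name": "jog_arm", "arguments": {
  "motion": [0, 0, 0, 0, 0, 0, 0, 0, 0, 0, 0, 0, 0, 0, 0, 0, 0, 0, 0, 0, 0, 0, 0, 0, 0, 0, 0, 0, 0, 0, -0.3, 0, 0, 0, 0, 0, 0, -0.8, 0, 0, 0, 0, 0, 0, -0.8, 0, 0, 0, -1, -0.35, 0.9, -0.8, 0, 0, 0, -1, -0.35, 0.95, -0.8, 0, 0, 0, -1, -0.35, 0.95, -0.8, 0, 0, 0, -1, -0.35, 0.95, -0.08, 0, 0, 0, -1, -0.35, 0.95, 0, 0, 0, 0, -1]
}}

```text
time: 14.32
position: [0.4507, -0.1696, 0.2004]
tool_rot: [0.997, 0.079, 0.001, 0.001]
ft_force: [-0.1, -0.0, -0.7]
grip_width: 0.086
grip_force: 0.0
```

Emit:
{"name": "jog_arm", "arguments": {
  "motion": [-0.36, 0.94, 0, 0, 0, 0, -1, -0.36, 0.94, 0, 0, 0, 0, -1, -0.36, 0.94, 0, 0, 0, -0.5, -1, 0, 0, 0, 0, 0, -1, -1, 0, 0, 0, 0, 0, -1, -1, 0, 0, 0, 0, 0, -1, -1, 0, 0, 0, 0, 0, -1, -1, 0, 0, 0, 0, 0, -1, -1, 0, 0, 0, 0, 0, -1, -1, 0, 0, 0, 0, 0, -1, -1, 0, 0, 0, 0, 0, -1, -1, 0, 0, 0, 0, 0, -1, -1]
}}

```text
time: 15.82
position: [0.4256, -0.2862, 0.1995]
tool_rot: [0.917, 0.4, 0.0, 0.0]
ft_force: [0.0, -0.8, -0.2]
grip_width: 0.0872
grip_force: 0.0
```

Emit:
{"name": "jog_arm", "arguments": {
  "motion": [0, 0, 0, 0, 0, -1, -1, 0, 0, 0, 0, 0, -1, -1, 0, 0, 0, 0, 0, -1, -1, 0, 0, 0, 0, 0, -1, -1, 0, 0, 0, 0, 0, -1, -1, 0, 0, 0, 0, 0, -1, -1, 0, 0, 0, 0, 0, -1, -1, 0, 0, 0, 0, 0, -1, -1, 0, 0, 0, 0, 0, -1, -1, 0, 0, 0, 0, 0, -1, -1, 0, 0, 0, 0, 0, -1, -1, 0, 0, 0, 0, 0, -1, -1]
}}

```text
time: 17.32
position: [0.4256, -0.2862, 0.1995]
tool_rot: [0.675, 0.738, -0.0, 0.0]
ft_force: [0.3, -0.4, -0.7]
grip_width: 0.0871
grip_force: 0.0
```

```bash
python3 -c "
from h import *
go([.4258,-.2864],.20,95)
o=robot.get_obs();im=robot.camera('wrist');t=robot.camera('top');cv2.imwrite('pics/w3.png',im);cv2.imwrite('pics/t3.png',t)
import pickle;pickle.dump(o,open('w3.pkl','wb'))
cv2.imwrite('pics/c3.png',np.hstack([im[:300],cv2.resize(t[130:280,200:300],None,fx=2,fy=2,interpolation=cv2.INTER_CUBIC)]))"
```

```text
t 17.32 pos [ 0.4256 -0.2862  0.1995] yaw 95.14 shift units [-0.006  0.005 -0.013] rz 0.036 tilt z [ 3.e-04 -3.e-04 -1.e+00] q [-0.81  0.43  1.75  0.    0.97 -0.9 ]
```

View pics/c3.png

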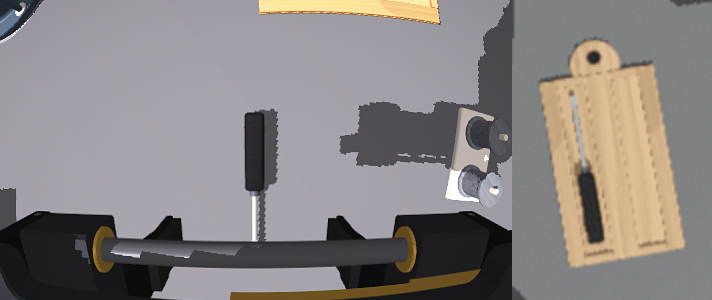

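The top crop shows the long driver lying in the left groove with its blade towards the tab. In the wrist view the short driver's handle is centred at about (254,151) and its shaft runs down to (258,240).

Run:
```python
from h import *
import pickle
o=pickle.load(open('w3.pkl','rb'));im=cv2.imread('pics/w3.png');V=im.max(2).astype(int)
k=np.zeros(V.shape,bool);k[105:195,235:272]=V[105:195,235:272]<62
c=max(blobs(k,100),key=cv2.contourArea)
w=cast("wrist",c[:,0],.018,o)[:,:2].astype(np.float32);b=cv2.minAreaRect(w);hc=np.array(b[0])
k=np.zeros(V.shape,bool);k[195:238,246:263]=V[195:238,246:263]>190
s=max(blobs(k,20),key=cv2.contourArea);ws=cast("wrist",s[:,0],.012,o)[:,:2]
d=ws.mean(0)-hc;d/=np.linalg.norm(d);y=np.degrees(np.arctan2(d[1],d[0]))
print(hc,b,y)
go(hc+.025*d,.0205,y+180)
```

```text
[ 0.42400405 -0.26279911] ((0.42400404810905457, -0.26279911398887634), (0.02182903327047825, 0.09440325945615768), 5.432652950286865) -85.68127128153363
t 17.43 pos [ 0.4256 -0.2862  0.1994] yaw 95.0 shift units [-3.700e-02  2.000e-03  4.472e+00] rz 0.171 tilt z [ 3.e-04 -3.e-04 -1.e+00] q [-0.81  0.43  1.75  0.    0.97 -0.9 ]
```

Emit:
{"name": "jog_arm", "arguments": {
  "motion": [-0.037, 0, 0.8, 0, 0, 0.1, -1, 0, 0, 0.8, 0, 0, 0, -1, 0, 0, 0.8, 0, 0, 0, -1, 0, 0, 0.8, 0, 0, 0, -1, 0, 0, 0.6, 0, 0, 0, -1, 0, 0, 0.4, 0, 0, 0, -1, 0, 0, 0.27, 0, 0, 0, -1, 0, 0, 0, 0, 0, 0, -0.5, 0, 0, 0, 0, 0, 0, 1, 0, 0, 0, 0, 0, 0, 1, 0, 0, 0, 0, 0, 0, 1, 0, 0, 0, 0, 0, 0, 1],
  "grip_force": 15
}}

```text
time: 18.92
position: [0.4261, -0.288, 0.0202]
tool_rot: [0.678, 0.735, -0.0, 0.0]
ft_force: [-0.0, -0.2, 0.3]
grip_width: 0.0448
grip_force: 0.0
```

Emit:
{"name": "jog_arm", "arguments": {
  "motion": [0, 0, 0, 0, 0, 0, 1, 0, 0, 0, 0, 0, 0, 1, 0, 0, 0, 0, 0, 0, 1]
}}

```text
time: 19.3
position: [0.4259, -0.2879, 0.0199]
tool_rot: [0.678, 0.735, -0.0, -0.0]
ft_force: [-0.1, -0.5, 1.4]
grip_width: 0.0218
grip_force: 15.0
```

Emit:
{"name": "jog_arm", "arguments": {
  "motion": [0, 0, -0.3, 0, 0, 0, 1, 0, 0, -0.7, 0, 0, 0, 1, 0, 0, -0.8, 0, 0, 0, 1, 0.5, 0.22, -0.7, 0, 0, 0, 1, 0.8, 0.36, 0, 0, 0, 0, 1, 0.8, 0.36, 0, 0, 0, 0, 1, 0.8, 0.36, 0, 0, 0, 0, 1, 0.8, 0.36, 0, 0, 0, 0, 1, 0.8, 0.36, 0, 0, 0, 0, 1, 0.8, 0.36, 0, 0, 0, 0, 1, 0.72, 0.32, 0, 0, 0, 0, 1, 0, 0, 0, 0, 0, -0.6, 1]
}}

```text
time: 20.8
position: [0.5146, -0.0371, 0.1207]
tool_rot: [0.661, 0.75, 0.0, 0.0]
ft_force: [-0.2, 0.3, -1.5]
grip_width: 0.0219
grip_force: 15.0
```

Emit:
{"name": "jog_arm", "arguments": {
  "motion": [0, 0, 0, 0, 0, -1, 1, 0, 0, 0, 0, 0, -1, 1, 0, 0, 0, 0, 0, -1, 1, 0, 0, 0, 0, 0, -1, 1, 0, 0, 0, 0, 0, -1, 1, 0, 0, 0, 0, 0, -1, 1, 0, 0, 0, 0, 0, -1, 1, 0, 0, 0, 0, 0, -1, 1, 0, 0, 0, 0, 0, -1, 1, 0, 0, 0, 0, 0, -1, 1, 0, 0, 0, 0, 0, -1, 1, 0, 0, 0, 0, 0, -1, 1]
}}

```text
time: 22.3
position: [0.5141, -0.0392, 0.1206]
tool_rot: [0.3, 0.954, 0.0, 0.0]
ft_force: [-0.1, 0.6, 0.1]
grip_width: 0.0218
grip_force: 15.0
```

Emit:
{"name": "jog_arm", "arguments": {
  "motion": [0, 0, 0, 0, 0, -1, 1, 0, 0, 0, 0, 0, -1, 1, 0, 0, 0, 0, 0, -1, 1, 0, 0, 0, 0, 0, -1, 1, 0, 0, 0, 0, 0, -1, 1, 0, 0, 0, 0, 0, -1, 1, 0, 0, 0, 0, 0, -1, 1, 0, 0, 0, 0, 0, -1, 1, 0, 0, 0, 0, 0, -1, 1, 0, 0, 0, 0, 0, -1, 1, 0, 0, 0, 0, 0, -1, 1, 0, 0, 0, 0, 0, 0, 1]
}}

```text
time: 23.8
position: [0.5142, -0.0392, 0.1205]
tool_rot: [-0.078, 0.997, -0.0, 0.0]
ft_force: [0.7, 1.0, -1.3]
grip_width: 0.0218
grip_force: 15.0
```

```bash
python3 -c "
from h import *
go([.5142,-.0393],.024,189)
print(robot.get_obs()['grip_width'])"
```

```text
t 23.8 pos [ 0.5142 -0.0392  0.1205] yaw -171.04 shift units [ 1.000e-03 -3.000e-03  2.413e+00] rz -0.011 tilt z [ 4.e-04 -1.e-04 -1.e+00] q [-0.29  0.55  1.81  0.    0.78 -2.02]
0.021780603687755633
```

Emit:
{"name": "jog_arm", "arguments": {
  "motion": [0, 0, 0.3, 0, 0, 0, 1, 0, 0, 0.7, 0, 0, 0, 1, 0, 0, 0.7, 0, 0, 0, 1, 0, 0, 0.3, 0, 0, 0, 1, 0, 0, 0.2, 0, 0, 0, 1, 0, 0, 0.1, 0, 0, 0, 1, 0, 0, 0.06, 0, 0, 0, 1, 0, 0, 0.02, 0, 0, 0, 1, 0, 0, 0, 0, 0, 0, 1, 0, 0, 0, 0, 0, 0, 1]
}}

```text
time: 25.05
position: [0.5144, -0.0393, 0.025]
tool_rot: [-0.079, 0.997, -0.0, 0.0]
ft_force: [-0.1, 0.0, -1.8]
grip_width: 0.0218
grip_force: 15.0
```

Emit:
{"name": "jog_arm", "arguments": {
  "motion": [0, 0, 0.02, 0, 0, 0, 1, 0, 0, 0.01, 0, 0, 0, 1, 0, 0, 0, 0, 0, 0, 1]
}}

```text
time: 25.42
position: [0.5143, -0.0392, 0.0239]
tool_rot: [-0.079, 0.997, -0.0, 0.0]
ft_force: [-0.5, 0.7, 4.3]
grip_width: 0.0222
grip_force: 15.0
```

Emit:
{"name": "jog_arm", "arguments": {
  "motion": [0, 0, 0, 0, 0, 0, 0, 0, 0, 0, 0, 0, 0, 0, 0, 0, 0, 0, 0, 0, 0, 0, 0, 0, 0, 0, 0, 0, 0, 0, -0.3, 0, 0, 0, 0, 0, 0, -0.8, 0, 0, 0, 0, 0, 0, -0.8, 0, 0, 0, 0, 0.1, 0.8, -0.8, 0, 0, 0, 0, 0.12, 0.95, -0.8, 0, 0, 0, 1, 0.12, 0.95, -0.8, 0, 0, 0, 1, 0.12, 0.95, -0.1, 0, 0, 0, 1, 0.12, 0.95, 0, 0, 0, 0, 1]
}}

```text
time: 26.92
position: [0.4625, 0.1401, 0.2013]
tool_rot: [-0.078, 0.997, 0.0, 0.002]
ft_force: [0.6, -0.0, -0.9]
grip_width: 0.0115
grip_force: 0.0
```

Emit:
{"name": "jog_arm", "arguments": {
  "motion": [0.12, 0.95, 0, 0, 0, 0, 1, 0.12, 0.95, 0, 0, 0, 0, 1, 0.12, 0.95, 0, 0, 0, 0, 1, 0.12, 0.95, 0, 0, 0, 0, 1, 0, 0, 0, 0, 0, 1, 1, 0, 0, 0, 0, 0, 1, 1, 0, 0, 0, 0, 0, 1, 1, 0, 0, 0, 0, 0, 1, 1, 0, 0, 0, 0, 0, 1, 1, 0, 0, 0, 0, 0, 1, 1, 0, 0, 0, 0, 0, 1, 1, 0, 0, 0, 0, 0, 1, 1]
}}

```text
time: 28.42
position: [0.4195, 0.2859, 0.2003]
tool_rot: [0.2, 0.98, 0.0, 0.0]
ft_force: [-0.2, -0.1, -0.2]
grip_width: 0.0006
grip_force: 0.0
```

Emit:
{"name": "jog_arm", "arguments": {
  "motion": [0, 0, 0, 0, 0, 1, 1, 0, 0, 0, 0, 0, 1, 1, 0, 0, 0, 0, 0, 1, 1, 0, 0, 0, 0, 0, 1, 1, 0, 0, 0, 0, 0, 1, 1, 0, 0, 0, 0, 0, 1, 1, 0, 0, 0, 0, 0, 1, 1, 0, 0, 0, 0, 0, 1, 1, 0, 0, 0, 0, 0, 1, 1, 0, 0, 0, 0, 0, 1, 1, 0, 0, 0, 0, 0, 1, 1, 0, 0, 0, 0, 0, 1, 1]
}}

```text
time: 29.92
position: [0.4195, 0.2859, 0.2003]
tool_rot: [0.582, 0.813, 0.0, 0.0]
ft_force: [0.4, -0.8, 0.1]
grip_width: 0.0007
grip_force: 0.0
```

Emit:
{"name": "jog_arm", "arguments": {
  "motion": [0, 0, 0, 0, 0, 1, 1, 0, 0, 0, 0, 0, 1, 1, 0, 0, 0, 0, 0, 1, 1, 0, 0, 0, 0, 0, 1, 1, 0, 0, 0, 0, 0, 1, 1, 0, 0, 0, 0, 0, 1, 1, 0, 0, 0, 0, 0, 1, 1, 0, 0, 0, 0, 0, 1, 1, 0, 0, 0, 0, 0, 1, 1, 0, 0, 0, 0, 0, 1, 1, 0, 0, 0, 0, 0, 1, 1, 0, 0, 0, 0, 0, 1, 1]
}}

```text
time: 31.42
position: [0.4195, 0.2859, 0.2003]
tool_rot: [0.862, 0.507, 0.0, 0.0]
ft_force: [0.1, -0.1, -0.8]
grip_width: 0.0007
grip_force: 0.0
```

Emit:
{"name": "jog_arm", "arguments": {
  "motion": [0, 0, 0, 0, 0, 1, 1, 0, 0, 0, 0, 0, 1, 1, 0, 0, 0, 0, 0, 1, 1, 0, 0, 0, 0, 0, 1, 1, 0, 0, 0, 0, 0, 1, 1, 0, 0, 0, 0, 0, 1, 1, 0, 0, 0, 0, 0, 1, 1, 0, 0, 0, 0, 0, 1, 1, 0, 0, 0, 0, 0, 1, 1, 0, 0, 0, 0, 0, 1, 1, 0, 0, 0, 0, 0, 1, 1, 0, 0, 0, 0, 0, 1, 1]
}}

```text
time: 32.92
position: [0.4195, 0.2859, 0.2003]
tool_rot: [0.994, 0.112, 0.0, -0.0]
ft_force: [0.7, 0.2, 0.3]
grip_width: 0.0004
grip_force: 0.0
```

```bash
python3 -c "
from h import *
go([.42,.285],.20,0)
o=robot.get_obs();im=robot.camera('wrist');t=robot.camera('top');cv2.imwrite('pics/w4.png',im);cv2.imwrite('pics/t4.png',t)
import pickle;pickle.dump(o,open('w4.pkl','wb'))
cv2.imwrite('pics/c4.png',np.hstack([im[:300],cv2.resize(t[130:280,200:300],None,fx=2,fy=2,interpolation=cv2.INTER_CUBIC)]))"
```

```text
t 32.92 pos [0.4195 0.2859 0.2003] yaw 12.88 shift units [0.007 0.024 0.008] rz 3.219 tilt z [ 5.e-04  1.e-04 -1.e+00] q [ 0.38  0.42  1.76 -0.    0.96  1.72]
```

View pics/c4.png

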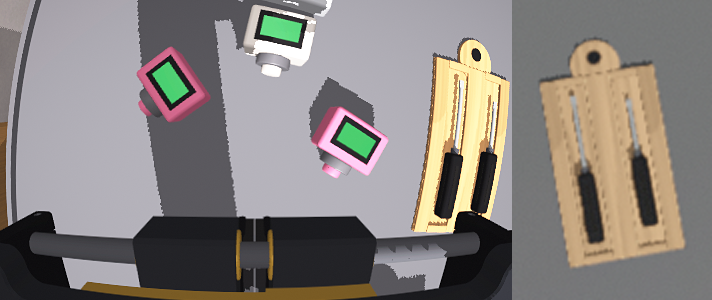

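The crop shows both drivers in their grooves, blades towards the tab and whole on the board. In the wrist view the white timer is at (279,35) with its button at (271,69), and the pink look-alikes are off to the sides.

Run:
```python
from h import *
import pickle
o=pickle.load(open('w4.pkl','rb'));im=cv2.imread('pics/w4.png');hsv=cv2.cvtColor(im,cv2.COLOR_BGR2HSV).astype(int)
def big(m,roi,a):
    k=np.zeros(m.shape,bool);x0,y0,x1,y1=roi;k[y0:y1,x0:x1]=m[y0:y1,x0:x1];return max(blobs(k,a),key=cv2.contourArea)
H,S,V=[hsv[...,i] for i in range(3)]
b=big((V>200)&(S<60),(255,63,290,80),20);g=big((H>50)&(H<80)&(S>80),(235,5,315,50),100)
print("btn px",b[:,0].mean(0),b[:,0].min(0),b[:,0].max(0))
for z in(.022,.030):print("wrist btn",z,cast("wrist",[b[:,0].mean(0),(b[:,0,0].mean(),b[:,0,1].max())],z,o)[:,:2].tolist())
r=cv2.minAreaRect(cast("wrist",g[:,0],.045,o)[:,:2].astype(np.float32));print("display wrist",r)
t=cv2.imread('pics/top0.png');h=cv2.cvtColor(t,cv2.COLOR_BGR2HSV).astype(int);H,S,V=[h[...,i] for i in range(3)]
b=big((V>150)&(S<60),(120,202,145,212),5);print("top btn",cast("top",[b[:,0].mean(0),(b[:,0,0].mean(),b[:,0,1].max())],.028)[:,:2].tolist())
g=big((H>50)&(H<80)&(S>80),(110,176,152,215),10);r=cv2.minAreaRect(cast("top",g[:,0],.045)[:,:2].astype(np.float32));print("display top",r)
z=lambda x,y:(90+(x-500)/4-.4,120+y/4-.4)
w=cast("top",[z(556,206),z(746,206)],.035);print("lamp front",w[:,:2].tolist(),"yaw",np.degrees(np.arctan2(*(w[0]-w[1])[[1,0]]))-90)
go([.49,r[0][1]],.018,0)
```

```text
btn px [271.73529412  68.54411765] [261  63] [280  76]
wrist btn 0.022 [[0.5409285933726183, 0.2934506365354838], [0.5326701325856288, 0.2915730932924902]]
wrist btn 0.03 [[0.5396215820881654, 0.29363980482509466], [0.5315628813929496, 0.29180767660800033]]
display wrist ((0.5823808312416077, 0.2947399318218231), (0.023454084992408752, 0.041300687938928604), 0.46983233094215393)
top btn [[0.5380117479075089, 0.2914573998622284], [0.5335959236882749, 0.2914069041226571]]
display top ((0.5818072557449341, 0.2936130464076996), (0.04017162322998047, 0.022500909864902496), 89.50752258300781)
lamp front [[0.6270849406808022, 0.3631444161245057], [0.626118814006558, 0.24381195081268428]] yaw -0.4638617945790031
t 33.02 pos [0.4196 0.2859 0.2002] yaw 13.01 shift units [1.756 0.21  4.557] rz 3.253 tilt z [ 5.e-04  2.e-04 -1.e+00] q [0.38 0.42 1.76 0.   0.96 1.72]
```

Emit:
{"name": "jog_arm", "arguments": {
  "motion": [0, 0, 0, 0, 0, 1, 1, 0, 0, 0, 0, 0, 1, 1, 0, 0, 0, 0, 0, 1, 1, 0, 0, 0, 0, 0, 0.25, 1, 0.8, -0.19, 0.2, 0, 0, 0, 1, 0.8, 0, 0.8, 0, 0, 0, 1, 0.16, 0, 0.8, 0, 0, 0, 1, 0, 0, 0.8, 0, 0, 0, 1, 0, 0, 0.8, 0, 0, 0, 1, 0, 0, 0.7, 0, 0, 0, 1, 0, 0, 0.4, 0, 0, 0, 1, 0, 0, 0, 0, 0, 0, 1]
}}

```text
time: 34.52
position: [0.4896, 0.2934, 0.0188]
tool_rot: [1.0, 0.0, -0.001, 0.0]
ft_force: [0.4, 0.6, 0.6]
grip_width: 0.0003
grip_force: 0.0
```

Emit:
{"name": "jog_arm", "arguments": {
  "motion": [0.3, 0, 0, 0, 0, 0, 1, 0.3, 0, 0, 0, 0, 0, 1, 0.2, 0, 0, 0, 0, 0, 1, 0.15, 0, 0, 0, 0, 0, 1, 0.15, 0, 0, 0, 0, 0, 1, 0.1, 0, 0, 0, 0, 0, 1, 0.1, 0, 0, 0, 0, 0, 1, 0, 0, 0, 0, 0, 0, 1]
}}

```text
time: 35.52
position: [0.5422, 0.2936, 0.0194]
tool_rot: [1.0, -0.0, -0.0, -0.0]
ft_force: [-2.1, -0.3, 2.2]
grip_width: 0.0002
grip_force: 0.7
```

Emit:
{"name": "jog_arm", "arguments": {
  "motion": [0.05, 0, 0, 0, 0, 0, 1, 0.05, 0, 0, 0, 0, 0, 1, 0.05, 0, 0, 0, 0, 0, 1, 0, 0, 0, 0, 0, 0, 1]
}}

```text
time: 36.02
position: [0.5469, 0.2936, 0.0194]
tool_rot: [1.0, -0.0, -0.001, 0.0]
ft_force: [-4.9, 1.6, 2.0]
grip_width: 0.0003
grip_force: 2.4
```

Emit:
{"name": "jog_arm", "arguments": {
  "motion": [0.05, 0, 0, 0, 0, 0, 1, 0.05, 0, 0, 0, 0, 0, 1, 0, 0, 0, 0, 0, 0, 1]
}}

```text
time: 36.4
position: [0.5471, 0.2936, 0.0193]
tool_rot: [1.0, -0.0, -0.005, 0.001]
ft_force: [-11.4, 2.9, 7.1]
grip_width: 0.0004
grip_force: 5.6
```

Emit:
{"name": "jog_arm", "arguments": {
  "motion": [0.05, 0, 0, 0, 0, 0, 1, 0, 0, 0, 0, 0, 0, 1, 0, 0, 0, 0, 0, 0, 1, 0, 0, 0, 0, 0, 0, 1]
}}

```text
time: 36.9
position: [0.5471, 0.2936, 0.0192]
tool_rot: [1.0, 0.0, -0.007, 0.001]
ft_force: [-13.8, 2.4, 9.2]
grip_width: 0.0008
grip_force: 7.0
```

```bash
python3 -c "
from h import *
t=robot.camera('top');w=robot.camera('wrist');cv2.imwrite('pics/t5.png',t)
a=cv2.resize(t[120:230,80:170],None,fx=4,fy=4,interpolation=cv2.INTER_CUBIC)
cv2.imwrite('pics/c5.png',np.hstack([a,cv2.resize(w,(400,440))]))"
```

```text
(no output)
```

View pics/c5.png

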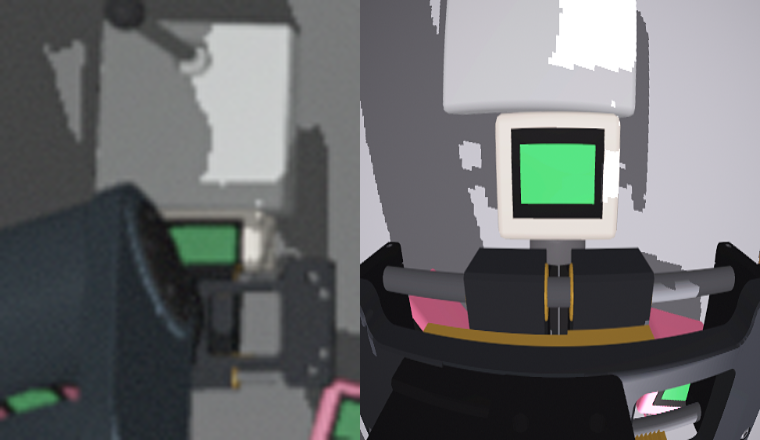

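The timer sits flush against the lamp front. The arm stalls at 14 N against a 4 N button, so the button is fully in. I'll back off now.

Emit:
{"name": "jog_arm", "arguments": {
  "motion": [-0.15, 0, 0, 0, 0, 0, 1, -0.15, 0, 0, 0, 0, 0, 1, -0.3, 0, 0, 0, 0, 0, 1, -0.5, 0, 0, 0, 0, 0, 1, -0.6, 0, 0, 0, 0, 0, 1, 0, 0, -0.8, 0, 0, 0, 1, 0, 0, -0.8, 0, 0, 0, 1, 0, 0, -0.8, 0, 0, 0, 1, 0, 0, -0.8, 0, 0, 0, 1, -0.5, 0, -0.8, 0, 0, 0, 1, -0.5, 0, -0.5, 0, 0, 0, 1, 0, 0, 0, 0, 0, 0, 1]
}}

```text
time: 38.5
position: [0.4467, 0.2939, 0.2014]
tool_rot: [1.0, 0.0, 0.003, -0.001]
ft_force: [1.3, -0.8, -0.6]
grip_width: 0.0006
grip_force: 0.0
```

```bash
python3 -c "
from h import *
t=robot.camera('top');w=robot.camera('wrist')
a=cv2.resize(t[90:270,75:300],None,fx=1.7,fy=1.7,interpolation=cv2.INTER_CUBIC)
cv2.imwrite('pics/c6.png',np.hstack([a,cv2.resize(w[:300],(400,a.shape[0]))]))"
```

```text
(no output)
```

View pics/c6.png

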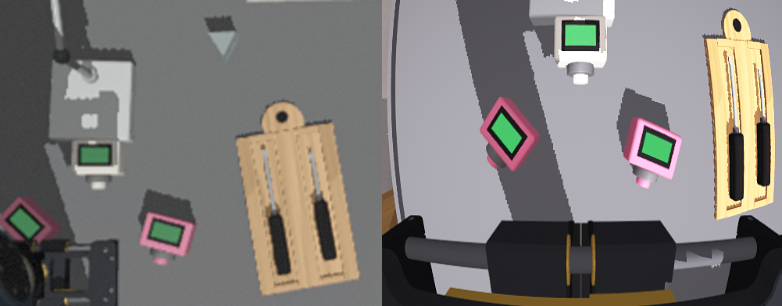

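The timer is still against the lamp (crop pixel (97,155)), its button has sprung back out, both drivers are in their grooves and the pink timers have not moved.

```bash
python3 -c "
from rig import robot
print(robot.hand_in())"
```

```text
the job is handed in; nothing more can be done
None
```

The job is handed in after about 39 s: both screwdrivers lie in the board's grooves with their blades towards the tab, the timer is flush against the lamp base, and its button was pushed until the arm stalled at about 14 N, then released; no verdict came back.

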